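# Meter two nuts out of the slide-gate hopper

### The arm

A 7-joint arm with a two-finger parallel gripper is mounted at the origin on a cart in front of the work surface, level with it; the furniture and walls round the work are solid. World frame = base frame: x ahead of the robot, y to its left, z up, the work surface at z = 0. Lengths are in mm, angles in rad, forces in N, time in s.
With the tool pointing down it reaches from about 400 to 750 mm from the base axis. Payload 19.5 kg.
Tool frame: the origin (TCP) lies where the fingers leave the gripper's body, on its centre line; the fingertips stand 73 mm ahead of it and the grasp point (between the pads) lies 54 mm ahead of it; z points along the fingers, y is the line along which they close (so a half turn about z gives the same grasp; the last joint's range is limited). The gripper opens to 85 mm and grips with 20 to 120 N. Pads are 22 mm wide; open, the fingers measure 114 mm over their backs; the gripper's body (76 mm by 85 mm) begins 54 mm behind the grasp point. The pads swing forward as they close: fully open they stand 13 mm farther back than shut.
Start: joints at [1.212, 0.707, -0.028, 1.485, 0.022, 0.951, -0.075], TCP at [179.123, -546.369, 303.868] pointing down, gripper open.
Joint ranges: [-2.71, 2.71], [-0.32, 2.16], [-1.57, 1.52], [0, 2.45], [-1.46, 4.6], [0, 2.02], [-2.83, 2.83]. Speed limits (rad/s): [1.89, 1.89, 2.57, 2.57, 3.01, 3.01, 3.01].

### API

Orientations are given as a 3x3 rotation matrix whose columns are the frame's x, y, z axes.
In Python, from workcell import r, jaws, kin, vision, workorder, telemetry gives the robot as it stands. The module is installed in compiled form; this text tells all that it offers. Calls block until the motion is done:
- r.move_ptp(position, orientation): joint-space move of the TCP to a pose.
- r.move_linear(position, attitude=None, v=150): straight line of the TCP; attitude=None keeps the orientation; v is the mean speed in mm/s.
- r.move_j(angles): joint-space move.
- jaws.set_gripper(opening): finger opening in mm; the grip force is fixed at half the most; returns when the fingers have stopped.
- r.sleep(seconds).
- kin.solve_ik(position, orientation): joint angles nearest the present ones, or None.
- vision.camera(name): name is "side" or "top" or "wrist"; returns a dict with "image" (384x512x3 uint8, red, green, blue), "intrinsics" (3x3 intrinsics, pixels), "k1" (the pictures are not rectified: a ray, as slopes to the right and down, at radius r is drawn at 1 + k1 r^2 times it, then the intrinsics apply), "xyz" and "rotation" of the camera in the world. Camera axes: x right, y up, looking along -z (the intrinsics and any distortion apply to the point x, -y, -z); pixel columns grow to the right and rows downward; lengths in mm; the calibration is good to about 2 mm. A picture is of the moment at which its call begins. There is no depth.
A pose or a line that the arm cannot do raises r.IKError and nothing moves.
- workorder.sign_off(): hands the job in; it is judged then, once.
Readings, each from a call of its own:
- telemetry.get_time(): time.
- telemetry.get_qpos(): joint angles.
- telemetry.get_joint_vel(): joint speeds.
- telemetry.get_joint_torque(): joint torques, N m.
- telemetry.get_tool_pos(): TCP position.
- telemetry.get_orientation(): TCP orientation.
- telemetry.get_ft_force(): force on the tool from outside, world axes, zero at the start.
- telemetry.get_wrist_torque(): the same for the moment, N m.
- telemetry.get_width(): finger opening in mm.
- telemetry.get_grip_force(): force on a finger pad.
Only numpy, scipy, OpenCV 4.12 (cv2) and the standard library are available. Lean on these libraries where they do the work, as an engineer would, in place of code of your own. Each camera call takes 0.05 s, during which the arm holds its last target. There are 200 camera calls.

### The job

Lift the blue caddy off its hook and stand it upright on the table under the hopper's spout. Then draw the hopper's slide gate partway out so that exactly two of the four nuts run into the caddy, and push the gate fully shut again with the other two still in the hopper. Leave the caddy standing where it is and do not disturb the other things on the table.

Things in the scene. Friction and masses are not known exactly. Their poses are not given: they have to be found in the camera images.
- caddy: Blue open metal box, 90 (its x) x 110 (its y) x 55 mm high, walls 2.5 mm, 0.1 to 0.25 kg; origin under its centre. A rigid steel bail rises from the middles of the short walls (y = +-56 mm): straps 20 mm wide and a flat bar along y, 20 mm wide, 116 mm long, underside at z = 140 mm, top at 145. It hangs by the bar's middle, underside 69 mm above the table, axes along the stand's.
- caddy_knob (a point): Point at mid height of the round wooden knob (18 mm thick, z 145 to 183 mm) on the middle of the caddy's bar, 167 mm above the caddy's underside, on its axis: where to grip it from above, with the fingers closing along the bar so that they miss the hook.
- hook_stand: Dark steel stand, fixed; origin at the centre of its round foot (96 mm wide) on the table. From the 8 mm post a level 8 mm arm runs along the stand's -x (towards the robot), its top at z = 209 mm, out to x = -104 mm, and there turns up. The caddy's bar lies across the arm at about x = -75 mm. Nothing stands above the arm but the upturned end.
- hook_tip (a point): Top of the hook's upturned end, at stand x = -104 mm, 247 mm above the table, 38 mm above the arm's top: the bar's underside must be raised above it before the caddy is drawn away along the stand's -x. More than 77 mm of lift brings the caddy's rim against the arm from below.
- hopper: White hopper with clear sides, fixed; origin on the table under its middle. End walls at x = +-72 mm, 46 mm wide (y), 256 mm high, foot 180 x 76 mm. Four bays in a row along x over one slide gate (top z = 134 mm), centres x = +51, +17, -17, -51 mm, one nut in each. Under the gate a steel chute falls to the +y side.
- mouth_lip (a point): Front edge (44 mm long in y, 8 mm thick) of the hopper's flared filling mouth, at hopper x = -114 mm, z = 251 mm; from it the flare slopes back to x = -72 mm at z = 198 mm. It overhangs the gate's handle, so take the handle with the tool leaning back towards the robot by 30 to 45 degrees, fingers pointing forward (hopper's +x) and down.
- spout (a point): Middle of the chute's lip, at hopper x = -35 mm, y = +70 mm, 68 mm above the table, 60 mm wide along x, free below: nuts run off here in the hopper's +y direction.
- cup_spot (a point): Point on the table, at hopper x = -35 mm, y = 105 mm, where the caddy's centre belongs (within 40 mm), with its bar parallel to the hopper's x axis: then the lip reaches 10 mm in over the near long wall, 9 mm above its rim, clear of the bail. Bring the caddy in under the lip from the +y side, low over the table.
- gate (a joint): Travel of the slide gate in m: 0 shut, grows as it is drawn out along the hopper's -x; stops at 0 and 0.138; starts up to 8 mm ajar. 2 to 4 N moves it; it stays where left. It uncovers the rear bay (+51 mm) first: nut 1 falls by 0.034 at the latest, nut 2 by 0.066; nut 3 stays while it is below 0.080. At 0.074 the red mark across the gate lies at the front wall.
- gate_grip (a point): Grip point of the gate's red handle, an upright block 22 mm (along x) x 16 mm (along y), z 134 to 170 mm; the point is on its axis at z = 154 mm, 40 mm in front of the hopper's front wall when shut. Only a 14 mm wide tongue joins it to the gate; both its sides (+-y) are free.
- nut_1_center (a point): Centre of nut 1, a brown ball 25 mm in diameter, 11 g; starts in bay 1 counted from the rear (+x).
- nut_2_center (a point): Centre of nut 2, a brown ball 25 mm in diameter, 11 g; starts in bay 2 counted from the rear (+x).
- nut_3_center (a point): Centre of nut 3, a brown ball 25 mm in diameter, 11 g; starts in bay 3 counted from the rear (+x).
- nut_4_center (a point): Centre of nut 4, a brown ball 25 mm in diameter, 11 g; starts in bay 4 counted from the rear (+x).
- can_1: Bystander: drink can, 66 mm wide, 115 mm high; origin under its centre.
- can_2: Bystander: drink can, 66 mm wide, 115 mm high; origin under its centre.
- mug: Bystander: white mug, 97 mm high; origin under its centre.
- lemon: Bystander: yellow lemon, 71 x 53 x 51 mm; origin at its underside.

How it is judged:
By the outcome, as a careful person would: the job done as asked, in the order asked, and still so for the second after the job is handed in, with the robot touching nothing.
It also fails if it takes over 61 s, if anything falls off the work surface, if the arm or the gripper's body presses on something with over 40 N, if the wrist force passes 120 N, or if a joint passes its speed limit or range.

## Working session

There is one attempt and no reset: what is moved stays moved. The work goes in short steps, each a Python script; the robot and the scene stay as the last script left them, time stands still between calls to the robot, and variables do not carry over. Pictures are saved under pics/ and viewed, at most 10 in all, crops included, and the job is handed in when it is done.

```bash
mkdir -p pics; cat > h.py <<'E'
import numpy as np, cv2
from workcell import r, jaws, kin, vision, workorder, telemetry
def cam(n,save=None):
    c=vision.camera(n); c={k:(np.array(v) if k!='image' else v) for k,v in c.items()}
    if save: cv2.imwrite(f'pics/{save}.png',c['image'][:,:,::-1])
    return c
def ray(c,u,v):
    K=c['intrinsics']; k=float(c['k1'])
    p=cv2.undistortPoints(np.array([[[u,v]]],float),K,np.array([k,0,0,0.]))[0,0]
    d=c['rotation']@np.array([p[0],-p[1],-1.]); return c['xyz'],d/np.linalg.norm(d)
def plane(c,u,v,z):
    o,d=ray(c,u,v); return o+d*(z-o[2])/d[2]
def proj(c,P):
    q=c['rotation'].T@(np.array(P,float)-c['xyz']); x,y=q[0]/-q[2],-q[1]/-q[2]
    s=1+float(c['k1'])*(x*x+y*y); K=c['intrinsics']
    return np.array([K[0,0]*x*s+K[0,2],K[1,1]*y*s+K[1,2]])
def tri(*rs):
    A=np.zeros((3,3));b=np.zeros(3)
    for o,d in rs:
        M=np.eye(3)-np.outer(d,d);A+=M;b+=M@o
    P=np.linalg.solve(A,b); return P,[float(np.linalg.norm(np.cross(P-o,d))) for o,d in rs]
E
python3 - <<'E'
from h import *
ims=[]
for n in('side','top','wrist'):
    c=cam(n,n+'0');ims.append(c['image']);print(n,c['xyz'],c['rotation'].round(3).tolist(),c['intrinsics'].tolist(),c['k1'])
    np.savez(n+'0.npz',**c)
print(telemetry.get_orientation(),telemetry.get_time())
E
```

```text
side [-603.40077547 -433.34540615  712.12155504] [[0.294, 0.403, -0.867], [-0.956, 0.125, -0.266], [0.001, 0.907, 0.422]] [[468.83547171086576, 0.0, 253.04648217028915], [0.0, 468.83547171086576, 193.23895413167446], [0.0, 0.0, 1.0]] 0.016855648602007205
top [ 311.62132257  -87.25092353 1195.99707411] [[0.027, 0.979, -0.204], [-1.0, 0.025, -0.01], [-0.004, 0.204, 0.979]] [[386.3980188704488, 0.0, 255.37615874152144], [0.0, 386.3980188704488, 193.50542706353488], [0.0, 0.0, 1.0]] -0.1190984273272333
wrist [ 249.87187677 -523.03264794  373.88674382] [[0.311, 0.91, 0.275], [-0.95, 0.298, 0.09], [0.0, -0.289, 0.957]] [[297.7396482768858, 0.0, 255.19436454418224], [0.0, 297.7396482768858, 189.78614453762242], [0.0, 0.0, 1.0]] -0.07516845825442171
[[ 9.50241654e-01  3.11513627e-01 -2.44088342e-04]
 [ 3.11513723e-01 -9.50241366e-01  7.39570774e-04]
 [-1.55646516e-06 -7.78807823e-04 -9.99999697e-01]] 0.15
```

View pics/side0.png

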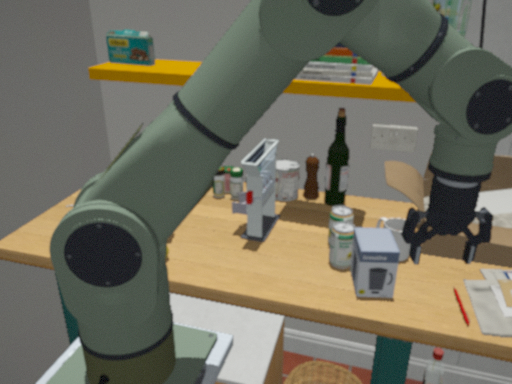

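View pics/top0.png

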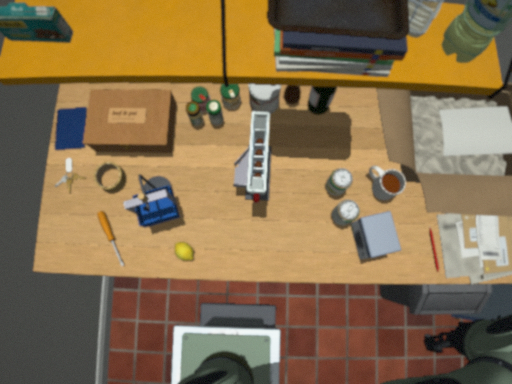

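The side view shows the hopper (red handle at about 249,197), with the arm hiding the caddy. In the top view the caddy is at about (155,205), the hopper at (258,155), its handle at (256,198), and the lemon, cans and mug are around them. I'll enlarge both areas.

```bash
python3 - <<'E'
import cv2,numpy as np
t=cv2.imread('pics/top0.png');s=cv2.imread('pics/side0.png')
a=cv2.resize(t[90:270,90:290],None,fx=4,fy=3.3333,interpolation=cv2.INTER_CUBIC)
a=cv2.resize(t[100:250,90:290],None,fx=4,fy=4,interpolation=cv2.INTER_CUBIC)
cv2.imwrite('pics/topz.png',a)
cv2.imwrite('pics/sidez.png',cv2.resize(s[120:260,190:300],None,fx=4,fy=4,interpolation=cv2.INTER_CUBIC))
E
```

```text
(no output)
```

View pics/topz.png

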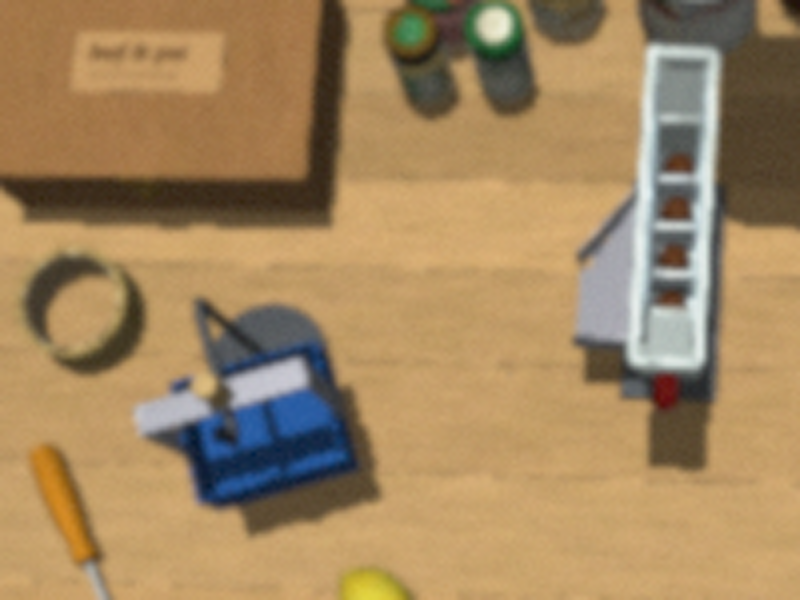

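View pics/sidez.png

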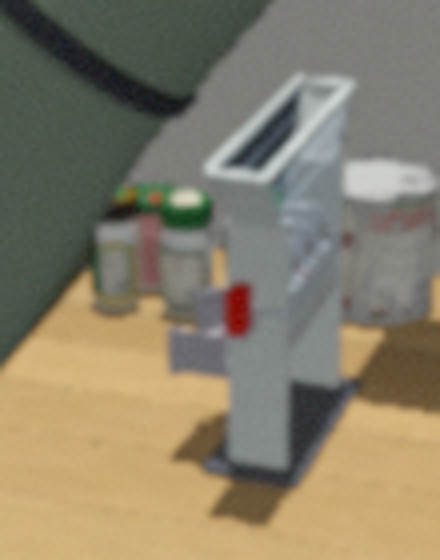

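The top crop shows the knob at (207,388), the bar from (140,418) to (308,372), the upper face of the hopper mouth with corners (630,365), (702,372), (652,47) and (718,47), and the red handle at (665,388). The side crop shows the handle at (239,310), the foot's front corners at (207,465) and (293,483), and the spout lip at about (170,335)-(228,340).

```bash
cat >> h.py <<'E'
def blob(c,lo,hi,roi=None):
    m=cv2.inRange(cv2.cvtColor(c['image'],cv2.COLOR_RGB2HSV),np.array(lo),np.array(hi))
    if roi: z=np.zeros_like(m);x0,y0,x1,y1=roi;z[y0:y1,x0:x1]=m[y0:y1,x0:x1];m=z
    n,l,s,ce=cv2.connectedComponentsWithStats(m)
    if n<2: return None
    i=1+np.argmax(s[1:,4]); return ce[i],s[i],l==i
E
python3 - <<'E'
from h import *
t=dict(np.load('top0.npz'));s=dict(np.load('side0.npz'))
T=lambda u,v:((u+.5)/4-.5+90,(v+.5)/4-.5+100)
S=lambda u,v:((u+.5)/4-.5+190,(v+.5)/4-.5+120)
np.set_printoptions(precision=1,suppress=True)
print('knobtop z252',plane(t,*T(208,382),252),'mid',plane(t,*T(210,392),236))
a=plane(t,*T(140,418),214);b=plane(t,*T(309,371),214);print('bar',a,b,(a+b)/2,np.degrees(np.arctan2(*(a-b)[1::-1])), np.linalg.norm(a-b))
print('caddy rim corners',[plane(t,*T(*p),124) for p in((203,503),(355,466))])
print('arm far',plane(t,*T(203,304),209),'tip',plane(t,*T(232,436),247), 'foot ctr',plane(t,*T(270,360),0))
for p in((632,368),(703,372),(651,47),(719,47)):print('rim',plane(t,*T(*p),255))
print('foot rf',plane(t,*T(713,400),5))
for p in((207,465),(293,483),(355,383)):print('foot side',plane(s,*S(*p),5))
for p in((175,370),(170,335)):print('lip',plane(s,*S(*p),68))
for p in((577,340),(580,257)):print('lip top',plane(t,*T(*p),68))
bt=blob(t,(0,150,60),(8,255,255),(240,180,275,215));bs=blob(s,(0,150,60),(8,255,255),(235,180,260,215))
bt2=blob(t,(170,150,60),(180,255,255),(240,180,275,215))
print('red',bt[:2],bt2 and bt2[:2],bs[:2]);print(tri(ray(t,*bt[0]),ray(s,*bs[0])),plane(t,*bt[0],165))
for n,w in(('lemon',(184,251)),):print(n,plane(t,*w,25))
for w,z in(((341,177),115),((347,209),115),((392,182),97)):print(plane(t,*w,z))
E
```

```text
knobtop z252 [496.3 208.8 252. ] mid [493. 212. 236.]
bar [478.5 264.3 214. ] [512.8 154.  214. ] [495.7 209.1 214. ] 107.26847850869441 115.5635200755519
caddy rim corners [array([434.3, 245.2, 124. ]), array([463.9, 138.4, 124. ])]
arm far [557.6 230.4 209. ] tip [463.1 192.  247. ] foot ctr [564.9 238.8   0. ]
rim [511.5 -58.6 255. ]
rim [ 510.1 -102.8  255. ]
rim [726.6 -64.3 255. ]
rim [ 727.7 -108.8  255. ]
foot rf [ 540.6 -115.3    5. ]
foot side [551.2 -42.7   5. ]
foot side [ 545.  -111.4    5. ]
foot side [ 712.1 -115.8    5. ]
lip [575.3 -10.   68. ]
lip [630.3  13.4  68. ]
lip top [571.7 -11.   68. ]
lip top [636.3 -10.8  68. ]
red (array([255.9, 197.5]), array([254, 194,   6,   8,  34], dtype=int32)) (array([256.5, 199. ]), array([256, 199,   2,   1,   2], dtype=int32)) (array([249.1, 197.1]), array([247, 192,   5,  11,  47], dtype=int32))
(array([516.9, -78.4, 154.1]), [0.26214407729132144, 0.26214407729123773]) [514.8 -78.7 165. ]
lemon [371.9 135.4  25. ]
[ 591.6 -323.4  115. ]
[ 498.  -338.9  115. ]
[ 585.3 -480.5   97. ]
```

Two views put the handle at (517,-78,154) with a 0.3 mm residual. The bar centre is at about (496,209) with yaw 17°, and the hopper at about (631,-83) with yaw -1.5°. Next I'll check reachability, then move to the wrist viewpoints.

```bash
cat >> h.py <<'E'
def Rt(ang,lean=0,flip=False):
    """tool x at heading ang (deg, world); lean: fingers point forward (heading) and down"""
    a=np.radians(ang);l=np.radians(lean);f=np.array([np.cos(a),np.sin(a),0]);u=np.array([0,0,1.])
    z=np.sin(l)*f-np.cos(l)*u; x=np.cos(l)*f+np.sin(l)*u
    if flip:x=-x
    return np.column_stack([x,np.cross(z,x),z])
E
python3 - <<'E'
from h import *
np.set_printoptions(precision=2,suppress=True)
for n,p,R in [('v1',(480,-60,430),Rt(0)),('v2',(496,209,410),Rt(17.3)),('g',(496,209,292),Rt(17.3)),('out',(400,179,350),Rt(17.3)),
 ('mid',(420,60,350),Rt(90)),('mid-',(420,60,350),Rt(-90)),('hi',(600,100,350),Rt(90)),('pl',(600,22,226),Rt(90)),('pl-',(600,22,226),Rt(-90)),
 ('h flip',(479,-78,195),Rt(-1.5,42,True)),('h',(479,-78,195),Rt(-1.5,42)),('h72',(407,-76,195),Rt(-1.5,42)),('h72flip',(407,-76,195),Rt(-1.5,42,True))]:
    print(n,kin.solve_ik(p,R))
r.move_linear([250,-480,430],v=250)
print(telemetry.get_time())
r.move_ptp([480,-60,430],Rt(0)); print(telemetry.get_time())
c=cam('wrist','w1');np.savez('w1.npz',**c)
r.move_ptp([496,209,410],Rt(17.3)); print(telemetry.get_time(),telemetry.get_qpos())
c=cam('wrist','w2');np.savez('w2.npz',**c)
cv2.imwrite('pics/w12.png',np.vstack([cv2.resize(cv2.imread(f'pics/w{i}.png'),(400,300)) for i in(1,2)]))
E
```

```text
v1 [ 0.02  0.43  0.06  1.56 -0.03  1.15 -1.48]
v2 [-0.39  0.55 -0.14  1.42  0.08  1.18 -1.8 ]
g [-0.55  0.67  0.17  1.64 -0.14  0.84 -1.59]
out [-0.48  0.44 -0.03  1.87  0.01  0.83 -1.78]
mid [ 0.03  0.44 -0.38  1.91  0.22  0.84 -0.47]
mid- [ 0.5   0.7  -1.34  1.89  0.75  1.18  2.02]
hi [-0.07  0.73 -0.32  1.27  0.23  1.18 -0.4 ]
pl [ 0.03  0.85 -0.25  1.48  0.25  0.85 -0.31]
pl- [-0.4   0.95  0.7   1.49 -0.69  0.96 -2.64]
h flip None
h None
h72 None
h72flip None
0.9333
2.6833
3.7833 [-0.35  0.55 -0.19  1.42  0.11  1.19 -1.83]
```

View pics/w12.png

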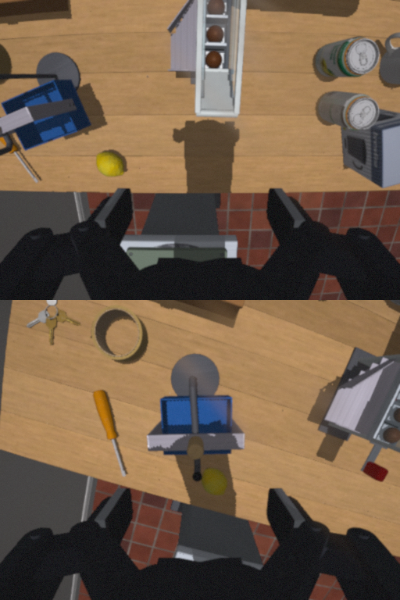

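The upper picture (w1) shows the chute to the left of the hopper mouth. The lower one (w2) shows the caddy's bar from (148,441) to (244,440), the knob at about (195,445), the hook tip at (197,477), and the spout and red handle on the right. I'll enlarge w2 for measuring and retry the leaning-pose IK from here.

```bash
python3 - <<'E'
from h import *
a=cv2.imread('pics/w2.png')
A=cv2.resize(a[60:240,170:330],None,fx=2.5,fy=2.5,interpolation=cv2.INTER_CUBIC)
B=cv2.resize(a[50:230,400:512],None,fx=2.5,fy=2.5,interpolation=cv2.INTER_CUBIC)
cv2.imwrite('pics/w2z.png',np.hstack([A,B]))
np.set_printoptions(precision=2,suppress=True)
for fl in(0,1):
  for l in(0,20,30,35,40,45):
    print(fl,l,[kin.solve_ik((517-d-54*np.sin(np.radians(l)),-78,154+54*np.cos(np.radians(l))),Rt(-1.5,l,fl)) for d in(0,75)])
E
```

```text
0 0 [array([ 0.14,  0.77, -0.1 ,  1.79,  0.13,  0.59, -1.63]), array([ 0.16,  0.7 , -0.09,  2.04,  0.15,  0.41, -1.65])]
0 20 [array([ 0.12,  0.72, -0.03,  2.14,  3.27,  0.06,  1.52]), array([ 0.14,  0.68, -0.03,  2.39,  3.2 ,  0.28,  1.61])]
0 30 [array([0.01, 0.76, 0.2 , 2.32, 3.53, 0.49, 1.26]), None]
0 35 [array([0.02, 0.8 , 0.19, 2.4 , 3.44, 0.69, 1.36]), None]
0 40 [None, None]
0 45 [None, None]
1 0 [array([ 0.53,  0.9 , -0.87,  1.78,  0.87,  0.9 ,  0.8 ]), array([ 0.55,  0.81, -0.82,  2.03,  0.92,  0.73,  0.68])]
1 20 [array([ 0.34,  0.74, -0.41,  2.13,  1.76,  0.26, -0.09]), array([ 0.58,  0.78, -0.83,  2.37,  1.94,  0.59, -0.32])]
1 30 [array([ 0.51,  0.82, -0.71,  2.3 ,  2.29,  0.61, -0.59]), None]
1 35 [array([ 0.48,  0.84, -0.65,  2.38,  2.53,  0.74, -0.83]), None]
1 40 [None, None]
1 45 [None, None]
```

View pics/w2z.png

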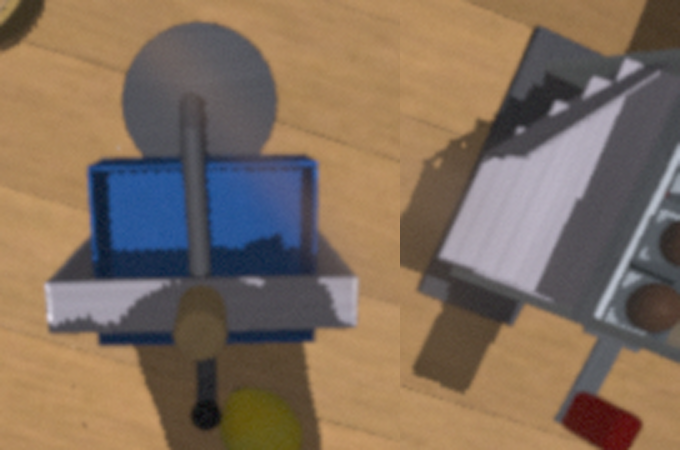

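The left part of the enlargement shows the bar's upper face ending at (48,305) and (356,302), the knob top at about (200,335), and the hook tip at (206,413). The right part shows the spout lip corners at (440,258) and (487,150), and the red handle at (603,420).

```bash
python3 - <<'E'
from h import *
np.set_printoptions(precision=1,suppress=True)
t=dict(np.load('top0.npz'));s=dict(np.load('side0.npz'));w=dict(np.load('w2.npz'));w1=dict(np.load('w1.npz'))
T=lambda u,v:ray(t,(u+.5)/4-.5+90,(v+.5)/4-.5+100)
W=lambda u,v:ray(w,(u+.5)/2.5-.5+170,(v+.5)/2.5-.5+60)
V=lambda u,v:ray(w,(u-400+.5)/2.5-.5+400,(v+.5)/2.5-.5+50)
pl=lambda o,z:o[0]+o[1]*(z-o[0][2])/o[1][2]
print('knob',tri(T(208,382),W(200,335)),pl(W(200,335),252))
L=tri(T(140,418),W(48,305));R=tri(T(309,371),W(356,302));print('bar',L,R)
a,b=pl(W(48,305),214),pl(W(356,302),214);d=a-b;print('wrist bar',a,b,(a+b)/2,np.degrees(np.arctan2(-d[0],d[1])))
print('foot',pl(W(200,98),4),'tip',pl(W(206,413),247))
print('lip',tri(T(577,340),V(440,258)),tri(T(580,257),V(487,150)))
print('lip w',pl(V(440,258),68),pl(V(487,150),68))
for c,n in((w,'w'),):
    q=blob(c,(170,120,50),(180,255,255),(460,180,512,235)) or 0; q2=blob(c,(0,120,50),(8,255,255),(460,180,512,235))
    m=q2; print('red',m[0],m[1]); print(tri(ray(c,*m[0]),ray(s,249.1,197.1)),plane(c,*m[0],170))
E
```

```text
knob (array([496.7, 211. , 247.5]), [0.9258018963484855, 0.9258018963485468]) [497.5 212.1 252. ]
bar (array([479.1, 266.7, 209.3]), [0.6702672447579853, 0.6702672447579713]) (array([514. , 155.6, 207.7]), [0.1701755603212094, 0.1701755603211995])
wrist bar [480.3 266.6 214. ] [515.1 157.5 214. ] [497.7 212.  214. ] 17.668155427540228
foot [567.9 237.5   4. ] tip [469.9 201.7 247. ]
lip (array([570.2, -10.7,  69.4]), [1.191968483406412, 1.1919684834063236]) (array([634. , -10.6,  69.9]), [1.6671534519434266, 1.6671534519432354])
lip w [569.1 -11.   68. ] [632.7 -11.2  68. ]
red [480.2 219.2] [465 208  31  24 401]
(array([519. , -78.2, 153.7]), [0.9585576651636213, 0.9585576651636515]) [521.8 -63.9 170. ]
```

```bash
python3 - <<'E'
from h import *
np.set_printoptions(precision=2,suppress=True)
F=lambda n:print(n,telemetry.get_time(),telemetry.get_tool_pos(),telemetry.get_ft_force(),telemetry.get_width())
R=Rt(17.5);k=np.array([497,211.,0]);ax=R[:,0]
print(telemetry.get_ft_force())
r.move_linear(k+[0,0,293],R,v=100);F('down')
jaws.set_gripper(0);F('grip')
r.move_linear(k+[0,0,312],v=60);F('l1')
r.move_linear(k+[0,0,350],v=80);F('l2')
c=cam('side','s1')
r.move_linear(k+[0,0,350]-100*ax,v=80);F('out')
cam('top','t1');cam('side','s2')
t=cv2.imread('pics/t1.png')[100:280,80:280];s=cv2.imread('pics/s2.png')
cv2.imwrite('pics/o1.png',cv2.resize(t,None,fx=3,fy=3))
E
```

```text
[1.16 0.14 0.08]
down 5.15 [497.12 211.04 293.48] [-0.24  0.91  0.11] 85.281414592089
grip 5.7833 [497.02 211.13 293.19] [-1.4   0.79  5.21] 16.51730719999847
l1 6.25 [496.98 210.93 312.08] [-0.27 -0.66 -2.38] 16.22533521785233
l2 6.875 [496.88 210.93 349.58] [ 0.3   0.47 -2.49] 16.804918958328578
out 8.325 [401.88 181.01 349.91] [-0.22 -0.48 -2.3 ] 16.300269637040724
```

View pics/o1.png

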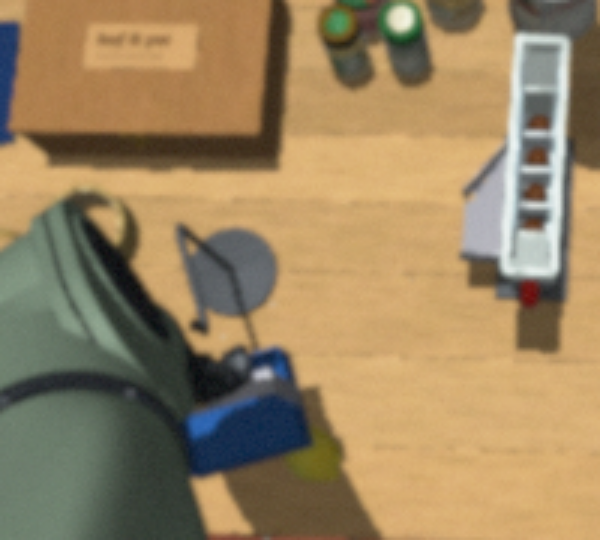

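The caddy is off the hook and hanging from the gripper at crop (250,420), clear of the hook tip at (200,325). Next I'll carry it round, touch down at y=105, then slide it under the lip 3 mm above the table.

```bash
python3 - <<'E'
from h import *
np.set_printoptions(precision=2,suppress=True)
F=lambda n:print(n,telemetry.get_time(),telemetry.get_tool_pos(),telemetry.get_ft_force(),telemetry.get_width())
R=Rt(88.5)
r.move_linear([420,60,350],R,v=65);F('mid')
r.move_linear([602,105,350],R,v=110);F('hi')
r.move_linear([602,105,240],v=110)
f0=telemetry.get_ft_force()[2]
z=232
while z>216:
    r.move_linear([602,105,z],v=30)
    if telemetry.get_ft_force()[2]-f0>1.2: break
    z-=1
F('touch');zt=telemetry.get_tool_pos()[2];open('zt','w').write(str(zt))
r.move_linear([602,105,zt+3.5],v=30)
r.move_linear([602,24.5,zt+3.5],v=60);F('in')
cam('top','t2');cam('side','s3')
t=cv2.imread('pics/t2.png')[130:260,180:330];s=cv2.imread('pics/s3.png')[120:250,170:320]
cv2.imwrite('pics/o2.png',np.hstack([cv2.resize(q,(400,347)) for q in(t,s)]))
E
```

```text
mid 10.4583 [419.98  60.19 350.01] [ 0.14 -0.27 -1.92] 16.519485252429018
hi 12.3167 [601.82 104.91 350.12] [ 0.68 -0.08 -1.66] 16.187305803430732
touch 15.8833 [602.01 105.1  224.47] [-2.77 -0.6   7.67] 16.597390138029684
in 17.6583 [601.97  24.92 227.97] [-0.61  0.58 -1.35] 16.128046439642127
```

View pics/o2.png

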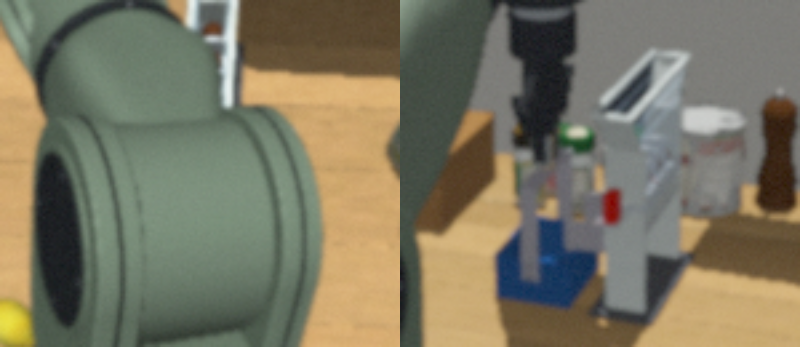

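The side view shows the caddy upright with its near wall under the chute lip (570,240 in the composite) and the bail clear of it. I'll set it down, release, retreat, and probe IK for the handle approach.

```bash
python3 - <<'E'
from h import *
np.set_printoptions(precision=2,suppress=True)
F=lambda n:print(n,telemetry.get_time(),telemetry.get_tool_pos(),telemetry.get_ft_force(),telemetry.get_width())
zt=float(open('zt').read())
r.move_linear([602,24.5,zt+.3],v=20);F('set')
jaws.set_gripper(85);F('open')
r.move_linear([602,24.5,400],v=180);F('up')
for fl in(0,1):
  for l in(15,20,25,30,33,36):
    R=Rt(-1.5,l,fl);z=R[:,2]
    g=lambda x,zz=154:np.array([x,-78,zz])-54*z
    def j(p):
        q=kin.solve_ik(p,R); return None if q is None else [round(float(a),2) for a in q]
    q=[j(g(519)),j(g(519)-60*z),j(g(490)),j(g(475)),j(g(445,156)),j(g(519,200)-[60,0,0])]
    print(fl,l,*[None if a is None else a[3] for a in q],q[0],q[2])
E
```

```text
set 18.0667 [601.95  24.57 224.62] [-0.74 -0.62 -1.68] 15.995442641273634
open 18.7333 [602.    24.51 224.77] [ 0.35 -1.17 -0.26] 85.24728552952676
up 19.8583 [601.85  24.41 399.22] [-0.53 -0.89 -0.96] 85.11055964744831
0 15 2.05 2.03 2.14 2.19 2.29 2.19 [0.13, 0.72, -0.06, 2.05, 0.18, 0.12, -1.68] [0.13, 0.7, -0.04, 2.14, 0.18, 0.04, -1.68]
0 20 2.13 2.14 2.23 2.28 2.37 2.27 [0.12, 0.72, -0.03, 2.13, 3.27, 0.06, 1.51] [0.13, 0.7, -0.03, 2.23, 3.22, 0.14, 1.58]
0 25 2.22 2.24 2.31 2.36 None 2.36 [0.25, 0.73, -0.25, 2.22, 2.61, 0.27, 2.19] [0.26, 0.72, -0.25, 2.31, 2.75, 0.34, 2.06]
0 30 2.3 2.34 2.4 2.45 None 2.45 [0.26, 0.75, -0.25, 2.3, 2.85, 0.44, 1.96] [0.26, 0.75, -0.25, 2.4, 2.9, 0.53, 1.91]
0 33 2.35 2.41 2.45 None None None [0.26, 0.77, -0.25, 2.35, 2.92, 0.56, 1.9] [0.38, 0.79, -0.47, 2.45, 2.71, 0.69, 2.1]
0 36 2.4 None None None None None [0.38, 0.82, -0.47, 2.4, 2.74, 0.71, 2.1] None
1 15 2.04 2.02 2.14 2.19 2.28 2.18 [0.42, 0.77, -0.57, 2.04, 1.24, 0.4, 0.43] [0.38, 0.73, -0.47, 2.14, 1.38, 0.3, 0.27]
1 20 2.13 2.13 2.22 2.27 2.36 2.27 [0.32, 0.73, -0.37, 2.13, 1.76, 0.23, -0.1] [0.43, 0.74, -0.56, 2.22, 1.87, 0.37, -0.22]
1 25 2.21 2.23 2.31 2.35 2.45 2.35 [0.39, 0.76, -0.5, 2.21, 2.19, 0.38, -0.52] [0.49, 0.78, -0.66, 2.31, 2.16, 0.51, -0.5]
1 30 2.29 2.34 2.39 2.44 None 2.44 [0.62, 0.9, -0.96, 2.29, 2.09, 0.78, -0.37] [0.63, 0.9, -0.98, 2.39, 2.15, 0.83, -0.47]
1 33 2.34 2.4 2.44 None None None [0.59, 0.9, -0.9, 2.34, 2.25, 0.8, -0.53] [0.65, 0.94, -1.05, 2.44, 2.21, 0.95, -0.52]
1 36 2.39 None None None None None [0.6, 0.93, -0.93, 2.39, 2.33, 0.9, -0.6] None
```

```bash
cat >> h.py <<'E'
def F(n):print(n,round(telemetry.get_time(),2),telemetry.get_tool_pos().round(1) if hasattr(telemetry.get_tool_pos(),'round') else telemetry.get_tool_pos(),np.round(telemetry.get_ft_force(),1),round(telemetry.get_width(),1))
def tcp(g,R):return np.array(g,float)-54*R[:,2]
E
python3 - <<'E'
from h import *
np.set_printoptions(precision=2,suppress=True)
jaws.set_gripper(50)
r.move_linear([450,0,400],v=150);F('a')
R=Rt(-1.5,15,True)
r.move_ptp([400,-78,330],R);F('b');print(telemetry.get_qpos())
R=Rt(-1.5,30,True)
pre=tcp((518,-78.3,154),R)-60*R[:,2]
r.move_linear(pre,R,v=60);F('pre');print(telemetry.get_qpos())
c=cam('wrist','w3');np.savez('w3.npz',**c);s=cam('side','s4');np.savez('s4.npz',**s)
for lo,hi in(((0,120,50),(8,255,255)),((170,120,50),(180,255,255))):
    m=blob(c,lo,hi)
    if m: print(m[0],m[1],plane(c,*m[0],160))
print(proj(c,(518,-78.3,160)))
ms=blob(s,(0,150,60),(8,255,255),(235,180,260,215));print(ms and ms[:2])
cv2.imwrite('pics/o3.png',np.hstack([cv2.resize(cv2.imread('pics/w3.png'),(400,300)),cv2.resize(cv2.imread('pics/s4.png')[110:260,150:350],(400,300))]))
E
```

```text
a 21.48 [450.5   0.1 399.9] [-0.3  0.4  0.7] 50.0
b 22.6 [400.5 -77.9 330.1] [-0.8  1.2  0.2] 50.0
[ 0.72  0.47 -0.92  2.17  0.83  0.55  0.75]
pre 24.79 [461.  -76.8 252.9] [ 0.2 -0.2  0.6] 50.4
[ 0.57  0.68 -0.78  2.34  2.13  0.54 -0.48]
[253.37 215.16] [ 242  187   24   56 1089] [511.22 -79.13 160.  ]
[253.5  228.25] [251 227   6   3   8] [525.3  -79.48 160.  ]
[254.97 221.61]
(array([249.  , 196.88]), array([247, 192,   5,  11,  48], dtype=int32))
```

View pics/o3.png

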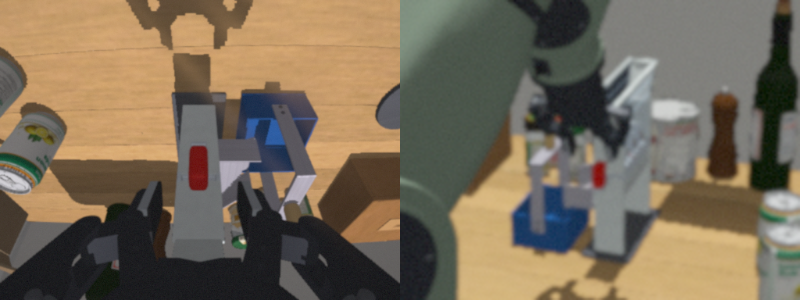

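The wrist view (left) shows the handle at about (198,167), centred between the open fingers, and measured y is -79. The side view shows the caddy standing at the spout. I'll go in, grip, push to the shut stop as the zero reference, then draw the first 36 mm.

```bash
cat >> h.py <<'E'
H=np.array([np.cos(np.radians(-1.5)),np.sin(np.radians(-1.5)),0])
def fx():return float(np.mean([np.dot(telemetry.get_ft_force(),H) for _ in range(3)]))
def shut(p,lim=9,mx=14):
    """push along +H until the stop; returns travel"""
    f0=fx();d=0
    while d<mx:
        d+=1;r.move_linear(p+d*H,v=15)
        f=fx()
        if f-f0<-lim: break
    print('shut push',d,f0,f); return d
E
python3 - <<'E'
from h import *
np.set_printoptions(precision=2,suppress=True)
R=Rt(-1.5,30,True);g=np.array([517.5,-79,155])
p=tcp(g,R)
for b in(40,20,8,0):
    r.move_linear(p-b*R[:,2],R,v=70);F(b)
    if np.linalg.norm(telemetry.get_ft_force())>12: raise SystemExit('contact')
jaws.set_gripper(0);F('grip')
d=shut(p);F('shut')
x0=np.dot(telemetry.get_tool_pos(),H)
z=p+(d-0.5)*H; np.save('p0.npy',z)
r.move_linear(z-36*H,v=50);F('36')
print('travel',x0-np.dot(telemetry.get_tool_pos(),H),telemetry.get_qpos())
jaws.set_gripper(40);F('open')
E
```

```text
40 25.31 [470.4 -77.6 236.2] [-0.1 -0.3  0.1] 49.9
20 25.74 [480.3 -77.9 219.1] [ 0.3  0.6 -0.2] 50.4
8 26.07 [486.4 -78.1 208.6] [ 0.   0.7 -0.7] 50.1
0 26.33 [490.5 -78.2 201.6] [ 0.5  0.3 -0.3] 50.0
grip 26.73 [490.6 -78.6 202. ] [-1.9 -3.4  6.3] 14.9
shut push 2 -1.7814549015705607 -17.09637383558721
shut 27.23 [491.6 -78.6 202. ] [-17.2  -3.3  19.1] 15.1
36 28.12 [455.6 -77.6 202. ] [-2.6 -3.9  9.5] 15.3
travel 35.946108662306585 [ 0.57  0.85 -0.84  2.41  2.27  0.75 -0.6 ]
open 28.48 [455.9 -77.2 201.7] [ 0.3 -0.3 -0.7] 39.7
```

```bash
python3 - <<'E'
from h import *
np.set_printoptions(precision=2,suppress=True)
z=np.load('p0.npy');R30=Rt(-1.5,30,True);R=Rt(-1.5,20,True)
g0=z+54*R30[:,2]; g=g0-36*H
p=tcp(g,R)
r.move_linear(p,R,v=20);F('relean')
jaws.set_gripper(0);F('grip')
r.move_linear(p-35*H,v=40);F('71');print(telemetry.get_qpos())
r.sleep(1.2)
t=cam('top','t5');s=cam('side','s5');np.savez('s5.npz',**s)
print([b and b[:2] for b in(blob(s,(0,150,60),(8,255,255),(215,170,265,225)),blob(t,(0,150,60),(8,255,255),(235,180,275,235)))])
cv2.imwrite('pics/o5.png',np.hstack([cv2.resize(cv2.imread('pics/t5.png')[100:250,180:330],(400,400),interpolation=2),cv2.resize(cv2.imread('pics/s5.png')[130:250,190:310],(400,400),interpolation=2)]))
E
```

```text
relean 29.09 [464.3 -77.5 205.6] [ 0.1 -0.6  0.5] 39.9
grip 29.43 [464.3 -77.9 205.5] [-1.6 -1.4  0.1] 15.4
71 30.45 [429.3 -76.8 205.6] [-1.9 -6.2 -8.1] 15.0
[ 0.5   0.74 -0.67  2.36  2.02  0.48 -0.4 ]
[(array([238.96, 206.29]), array([237, 200,   6,  14,  56], dtype=int32)), None]
```

View pics/o5.png

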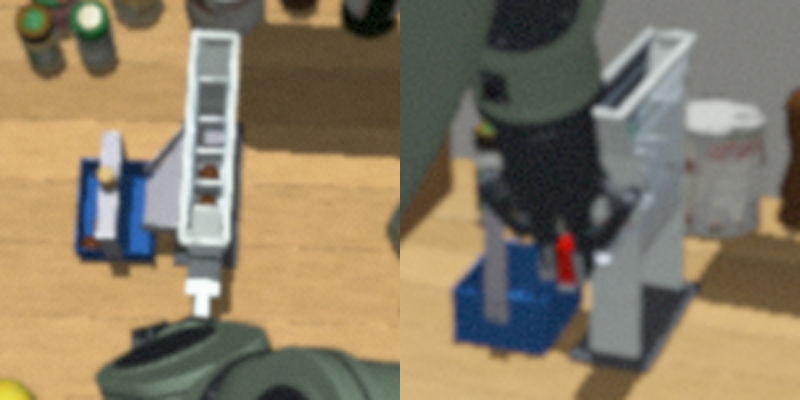

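The top view shows nuts only in the two front bays, at (208,172) and (207,200). The two rear bays are empty, and a nut is visible in the caddy at (92,242). Now I'll push the gate shut in two strokes.

```bash
python3 - <<'E'
from h import *
np.set_printoptions(precision=2,suppress=True)
z=np.load('p0.npy');R30=Rt(-1.5,30,True);R=Rt(-1.5,20,True)
g0=z+54*R30[:,2]; p=tcp(g0-36*H,R)
r.move_linear(p,v=40);F('back36')
jaws.set_gripper(40)
r.move_linear(z-36*H,R30,v=20);F('relean')
jaws.set_gripper(0);F('grip')
r.move_linear(z-2*H,v=40);F('near')
d=shut(z-2*H,lim=22,mx=12);F('shut')
r.sleep(.3);F('shut')
jaws.set_gripper(40);F('open')
print(np.dot(telemetry.get_tool_pos()-z,H))
# back off along the tool
r.move_linear(telemetry.get_tool_pos()-60*R30[:,2],v=80);F('off')
s=cam('side','s6');np.savez('s6.npz',**s)
w=cam('wrist','w6');np.savez('w6.npz',**w)
b=blob(s,(0,150,60),(8,255,255),(225,180,265,220));print(b[:2])
b=blob(w,(0,120,50),(8,255,255));print(b[:2],plane(w,*b[0],160))
E
```

```text
back36 32.77 [464.6 -77.8 205.6] [  1.7  -4.9 -11. ] 14.9
relean 33.75 [456.2 -77.3 201.8] [-0.1  0.1  0.5] 40.1
grip 34.08 [456.4 -77.6 202.1] [-0.2 -4.   4.9] 15.0
near 35.08 [490.4 -78.5 202.1] [ 1.6 -4.3  6.9] 14.9
shut push 3 1.7070082146051826 -21.616299706273395
shut 35.83 [491.9 -78.6 202.1] [-21.8  -5.   27. ] 15.0
shut 36.13 [491.9 -78.6 202.1] [-21.3  -5.3  27.6] 15.1
open 36.49 [493.  -78.2 201.7] [-0.  -0.2 -0.1] 39.7
0.998294757107511
off 37.39 [463.1 -77.5 253.4] [ 0.1 -0.2 -0.3] 40.2
(array([249.08, 196.71]), array([247, 192,   5,  11,  48], dtype=int32))
(array([254.33, 214.04]), array([ 243,  186,   24,   56, 1081], dtype=int32)) [512.61 -79.11 160.  ]
```

The gate stopped at the same place both times. I'll confirm it is the gate's own stop with a different contact: pushing the handle's front face with closed fingers, well clear of the mouth lip.

```bash
python3 - <<'E'
from h import *
np.set_printoptions(precision=2,suppress=True)
R=Rt(-1.5,25,True);p=tcp((479,-78.3,157),R)
jaws.set_gripper(0)
r.move_linear(p-55*R[:,2],R,v=60);F('pre')
r.move_linear(p,v=80);F('low')
f0=fx();L=[]
for d in range(1,26):
    r.move_linear(p+d*H,v=30);f=fx()-f0;L.append((d,round(np.dot(telemetry.get_tool_pos()-p,H),1),round(f,1)))
    if f<-20:break
print(L[-8:]);F('pushed')
r.move_linear(p,v=60);r.move_linear(p-70*R[:,2],v=120);F('off')
r.move_linear([380,-78,330],v=120)
s=cam('side','s7');t=cam('top','t7');np.savez('t7.npz',**t)
print('side red',blob(s,(0,150,60),(8,255,255),(225,180,265,220))[:2])
b=blob(t,(0,150,60),(8,255,255),(240,180,275,215));print('top red',b and b[:2])
m=cv2.inRange(cv2.cvtColor(t['image'],cv2.COLOR_RGB2HSV),(0,90,25),(14,255,170));m[:130]=0;m[240:]=0;m[:,:205]=0;m[:,275:]=0
n,l,st,ce=cv2.connectedComponentsWithStats(m)
for i in range(1,n):
    if st[i,4]>3:print('brown',ce[i],st[i,4],plane(t,*ce[i],15)[:2],plane(t,*ce[i],147)[:2])
t0=dict(np.load('top0.npz'))
for roi in((165,235,205,270),):
    print('lemon',[blob(q,(22,120,80),(35,255,255),roi)[0] for q in(t0,t)])
m=blob(t,(105,120,40),(125,255,255),(200,140,260,215));print('caddy blue',m[:2])
E
```

```text
pre 38.61 [433.2 -77.1 255.8] [ 0.4 -0.5  0.4] -0.1
low 39.45 [456.1 -77.7 206.2] [ 0.3  0.2 -0.6] 0.3
[(9, np.float64(9.0), -0.7), (10, np.float64(10.0), -0.6), (11, np.float64(11.0), -1.0), (12, np.float64(12.1), -0.5), (13, np.float64(13.0), 0.1), (14, np.float64(13.7), -4.2), (15, np.float64(14.1), -12.9), (16, np.float64(14.3), -20.0)]
pushed 43.45 [470.5 -78.1 205.5] [-19.7  -0.4   9.8] 0.1
off 44.6 [426.9 -76.9 269.1] [-0.3  0.3 -0.8] 0.0
side red (array([249.11, 196.89]), array([247, 192,   5,  11,  47], dtype=int32))
top red (array([256.03, 197.51]), array([254, 194,   6,   9,  39], dtype=int32))
brown [257.83 162.83] 29 [656.85 -80.8 ] [618.26 -81.52]
brown [257.23 173.59] 22 [621.48 -79.79] [586.84 -80.63]
brown [213.5  190.64] 14 [562.93  55.73] [534.84  39.75]
brown [256.15 197.75] 61 [543.69 -78.42] [517.75 -79.41]
lemon [array([183.63, 251.04]), array([183.62, 251.1 ])]
caddy blue (array([229.85, 180.53]), array([224, 161,  14,  36, 330], dtype=int32))
```

```bash
python3 - <<'E'
from h import *
np.set_printoptions(precision=1,suppress=True)
def br(c,x0,y0,x1,y1):
    m=cv2.inRange(cv2.cvtColor(c['image'],cv2.COLOR_RGB2HSV),(0,90,20),(14,255,170));k=np.zeros_like(m);k[y0:y1,x0:x1]=m[y0:y1,x0:x1]
    n,l,st,ce=cv2.connectedComponentsWithStats(k)
    return [(ce[i],st[i,4],plane(c,*ce[i],15)[:2]) for i in range(1,n) if st[i,4]>15]
print('w6 before');[print(b) for b in br(dict(np.load('w6.npz')),290,90,420,260)]
print('w3');[print(b) for b in br(dict(np.load('w3.npz')),290,90,420,260)]
r.move_linear([400,0,400],v=150)
r.move_ptp([520,110,400],Rt(88.5));F('view')
w=cam('wrist','w8')
P=[proj(w,(x,y,55)) for x in(547,657) for y in(-21,69)];print('caddy corners px',P)
P=np.array(P);x0,y0=np.maximum(P.min(0).astype(int)-15,0);x1,y1=P.max(0).astype(int)+15
[print(b) for b in br(w,x0,y0,x1,y1)]
E
```

```text
w6 before
(array([354.3, 156.5]), np.int32(33), array([591.3,  34.4]))
(array([417.7, 250.6]), np.int32(21), array([803.3, 190.7]))
(array([414.5, 257.4]), np.int32(21), array([826.1, 193.6]))
w3
(array([375.8, 116.9]), np.int32(18), array([535.5,  46. ]))
(array([296.8, 166.5]), np.int32(16), array([603.2, -31. ]))
(array([415.6, 255.6]), np.int32(42), array([817.4, 193.5]))
view 50.48 [519.9 109.4 400. ] [-0.6  0.6  0.2] -0.3
caddy corners px [array([274.3, 238.1]), array([273.9, 181.6]), array([345.3, 236.1]), array([349.3, 179.8])]
(array([283.3, 186.6]), np.int32(70), array([564.4,  49.2]))
(array([296.8, 191.4]), np.int32(143), array([586.1,  40.7]))
```

Both nuts are in the caddy, at about (564,49) and (586,41). The other two are still in the hopper, and the gate is hard on its stop.

```bash
python3 -c "
from workcell import workorder;print(workorder.sign_off())"
```

```text
the job is handed in; nothing more can be done
None
```

The job is handed in at about 50 s of the 61 s allowed: the caddy stands under the spout with two nuts in it, the gate is pushed back against its stop with the other two nuts still in the hopper, and I saw nothing else disturbed (only the lemon's position was actually measured before and after).

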